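# Lay up the tray for three espressos

## Robot

A 6-joint arm with a two-finger parallel gripper is mounted at the origin on the work surface. World frame = base frame: x ahead of the robot, y to its left, z up, the work surface at z = 0. Lengths are in m, angles in degrees, forces in N, time in s.
With the tool pointing down it reaches from about 0.35 to 0.875 m from the base axis. Payload 4.2 kg.
Tool frame: the origin (TCP) lies at the very end of the fingers, on their centre line; the grasp point (between the pads) lies 19 mm behind it; z points along the fingers, y is the direction in which the jaws open and shut (so a half turn about z gives the same grasp; the last joint's range is limited). The gripper opens to 85 mm and grips with 20 to 120 N. Pads are 22 mm wide; open, the fingers measure 114 mm over their backs; the gripper's body (76 mm by 85 mm) begins 54 mm behind the grasp point. The pads swing forward as they close: fully open they stand 13 mm farther back than shut.
Start: joints at [90.218, 22.042, 0.453, 0, -68.411, -14.817], TCP at [0.158, 0.605, 0.231] pointing down, gripper open.
Joint ranges: [-179.83, 179.83], [-69.29, 118.12], [-61.27, 80.66], [-181.25, 117.63], [-171.15, -9.14], [-177.46, 177.46]. Speed limits (degrees/s): [159.86, 159.86, 180, 180, 180, 180].

## Interface

Orientations are given as [roll, pitch, yaw] about the fixed x, y, z axes, in that order (R = Rz(yaw) Ry(pitch) Rx(roll)).
In Python, from bench import bot gives the robot as it stands.
- The arm moves only by the tool carry_out, never from a script. Its arguments are lists of equal length, an entry for each row: "dp": the shift along the tool's x, y, z in m, a list of three; "twist": the turn, a rotation vector about the tool's x, y, z in units of 6 degrees (1.0 is 6 degrees), a list of three; "gripper": the opening, from 0 (shut) to 1 (fully open). In form: {"dp": [[x, y, z], ...], "twist": [[rx, ry, rz], ...], "gripper": [gripper, ...]}. A call has 1 to 20 rows; each row is the pose to reach, as a shift and turn from the pose commanded when the call began, along the tool's axes at that moment; what a row does not reach only later rows make up. A row lasts 1/10 s, in which the tool goes at most 50 mm and 8.59 degrees, less where a joint would pass 70% of its speed; a pose out of reach is approached as far as the arm can. A call with a gripper value outside its range is refused whole. The fingers move at their own pace and stop on an object; "force" is the grip in N (left out, the last holds). Time passes only in rows, so rows that repeat a pose let the fingers close. It gives the time, the measured TCP pose, the force and the opening at its end, in the units of the state.
- bot.read_state(): the state, without advancing time (a new reading comes with each control period).
- bot.snapshot(name): name is "scene" or "top" or "wrist"; returns a dict with "image" (480x640x3 uint8, red, green, blue), "camera_matrix" (3x3 intrinsics, pixels), "k1" (the pictures are not rectified: a ray, as slopes to the right and down, at radius r is drawn at 1 + k1 r^2 times it, then the intrinsics apply), "R" (3x3) and "t" (3): a world point X has camera coordinates R X + t. Camera axes: x right, y down, z forward; pixel columns grow to the right and rows downward; lengths in m; the calibration is good to about 2 mm. A picture is of the moment at which its call begins. There is no depth.
- bot.close_job(): hands the job in, once; it reports no verdict.
The state is a dict: "clock": time; "q": joint angles; "dq": joint speeds; "joint_torque": joint torques, N m; "position": TCP position; "orientation": TCP orientation; "ft_force": force on the tool from outside, world axes, zero at the start; "moment": the same for the moment, N m; "finger_gap": finger opening in m.
Only numpy, scipy, OpenCV 4.12 (cv2) and the standard library are available. Lean on these libraries where they do the work, as an engineer would, in place of code of your own. Each camera call takes 0.05 s, during which the arm holds its last target.

## Task

Lay up the round tray for an order of three espressos: set each of the three cups with a handle upright in the middle of the saucer of its own colour, putting it down gently without dropping it, and leave the saucers where they lie on the tray. The two handleless tumblers in the same glazes are not part of the order: leave them, the milk pitcher and the glass shaker standing where they are.

Things in the scene. Friction and masses are not known exactly. Their poses are not given: they have to be found in the camera images.
- cup_blue: Espresso cup, glazed dark blue, with one ear handle. 58 mm high: foot 40 mm across, rounding out to 59 at 30 mm height, then near-upright walls to a 60 mm rim; wall 3.5 mm; 150 g. Starts upright on the bench. Origin: centre of the foot's underside, z up. Handle along own +y, 20 to 46 mm high, outer edge 51 mm from the axis. Grasp from above beside the handle at 40 mm height.
- cup_yellow: Espresso cup, glazed mustard yellow, with one ear handle. 58 mm high: foot 40 mm across, rounding out to 59 at 30 mm height, then near-upright walls to a 60 mm rim; wall 3.5 mm; 150 g. Starts upright on the bench. Origin: centre of the foot's underside, z up. Handle along own +y, 20 to 46 mm high, outer edge 51 mm from the axis. Grasp from above beside the handle at 40 mm height.
- cup_green: Espresso cup, glazed sage green, with one ear handle. 58 mm high: foot 40 mm across, rounding out to 59 at 30 mm height, then near-upright walls to a 60 mm rim; wall 3.5 mm; 150 g. Starts upright on the bench. Origin: centre of the foot's underside, z up. Handle along own +y, 20 to 46 mm high, outer edge 51 mm from the axis. Grasp from above beside the handle at 40 mm height.
- saucer_blue: Saucer, glazed dark blue, 120 mm across, rim 15 mm high, 180 g. Flat middle 66 mm across, 5 mm above its underside, where a cup stands; border rises gently. Loose on a round dark tray (fixed, 330 mm across, floor 3 mm, rim 18 mm high) with the other two, about 138 mm between centres. Origin: centre of the underside, z up.
- saucer_yellow: Saucer, glazed mustard yellow, 120 mm across, rim 15 mm high, 180 g. Flat middle 66 mm across, 5 mm above its underside, where a cup stands; border rises gently. Loose on a round dark tray (fixed, 330 mm across, floor 3 mm, rim 18 mm high) with the other two, about 138 mm between centres. Origin: centre of the underside, z up.
- saucer_green: Saucer, glazed sage green, 120 mm across, rim 15 mm high, 180 g. Flat middle 66 mm across, 5 mm above its underside, where a cup stands; border rises gently. Loose on a round dark tray (fixed, 330 mm across, floor 3 mm, rim 18 mm high) with the other two, about 138 mm between centres. Origin: centre of the underside, z up.
- tumbler_blue: Handleless tumbler in the same dark blue glaze as a cup: foot 49 mm, rim 60 mm across, 60 mm high; from above a plain ring. Loose on the bench among the cups; not part of the order. Origin: centre of the underside, z up.
- tumbler_yellow: Handleless tumbler in the same mustard yellow glaze as a cup: foot 49 mm, rim 60 mm across, 60 mm high; from above a plain ring. Loose on the bench among the cups; not part of the order. Origin: centre of the underside, z up.
- pitcher: Steel milk pitcher, 82 mm across, 95 mm high, 0.32 kg, loose bystander beyond the cups. Origin: centre of the underside; handle along own +y to 70 mm from the axis, spout along -y to 51 mm. (A fixed grey knock box, 150 x 160 x 110 mm high, also stands to the robot's right, near x 0.30, y -0.50, clear of the work.)
- shaker: Glass shaker with a steel screw-top lid, 66 mm across, 113 mm high, 0.26 kg, loose bystander beside the tray. Origin: centre of the underside; z up.
Things that resemble listed ones, but are neither listed nor needed, are in the scene too. What is shaped like the cup_blue but pink is not meant. What is meant by the saucer_yellow is not pink, and is the smaller of those in its own colour.

How it is judged:
By the outcome, as a careful person would: the job done as asked, in the order asked, and still so for the second after the job is handed in, with the robot touching nothing.
It also fails if it takes over 80 s, if anything falls off the work surface, if the arm or the gripper's body presses on something with over 40 N, if the wrist force passes 120 N, or if a joint passes its speed limit or range.

## Working session

There is one attempt and no reset: what is moved stays moved. The work goes in short steps, Python scripts to look and compute and a tool call to move; the robot and the scene stay as the last step left them, time stands still between calls to the robot, and variables do not carry over. Pictures are saved under pics/ and viewed, and the job is handed in when it is done.

Besides the shell and the picture viewer there is one more tool, called after "Request:" by a JSON object that holds its "name" and its "arguments". carry_out: Moves the arm, as the interface text tells. Its arguments: {"type":"object","properties":{"dp":{"type":"array"},"twist":{"type":"array"},"gripper":{"type":"array"},"force":{"type":"number"}},"required":["dp","twist","gripper"]}

```bash
mkdir -p pics; python3 - <<'E'
from bench import bot
import cv2,numpy as np,pickle
for n in ["scene","top","wrist"]:
    s=bot.snapshot(n); cv2.imwrite(f"pics/{n}0.png",s["image"][:,:,::-1]); pickle.dump(s,open(f"{n}0.pkl","wb"))
    print(n,s["camera_matrix"].tolist(),s["k1"],(-s["R"].T@s["t"]).round(3),s["R"].round(2).tolist())
print(bot.read_state())
E
```

```text
scene [[500.79464480142536, 0.0, 309.5091560268812], [0.0, 500.79464480142536, 246.67328310767303], [0.0, 0.0, 1.0]] -0.06740490573753773 [1.136 0.816 0.751] [[-0.76, 0.65, 0.01], [0.37, 0.44, -0.82], [-0.54, -0.62, -0.57]]
top [[573.6916402227799, 0.0, 312.1903243221757], [0.0, 573.6916402227799, 230.63898042620983], [0.0, 0.0, 1.0]] -0.06367938891265165 [0.26  0.026 1.248] [[-0.02, -1.0, 0.0], [-0.98, 0.02, -0.18], [0.18, -0.0, -0.98]]
wrist [[416.0197063829147, 0.0, 308.9900302166058], [0.0, 416.0197063829147, 240.23924993611462], [0.0, 0.0, 1.0]] -0.07976716731723664 [0.232 0.585 0.373] [[-0.25, -0.97, 0.0], [-0.92, 0.24, 0.3], [-0.29, 0.07, -0.95]]
{'clock': 0.15, 'q': array([ 9.02187281e+01,  2.20813500e+01,  3.98549181e-01, -1.86798197e-02,
       -6.84102517e+01, -1.48161957e+01]), 'dq': array([ 0.06938322, -0.13599705,  0.19607211,  0.18640387, -0.01602107,
       -0.08546038]), 'joint_torque': array([-1.64102930e-04, -3.92678332e+01,  1.88581771e+01,  4.18868020e+00,
       -3.44329717e-03,  1.06512282e-06]), 'position': array([0.15740352, 0.60441619, 0.23047564]), 'orientation': array([ 1.79905602e+02, -7.01458343e-03, -1.46043494e+01]), 'ft_force': array([-0.04100602,  0.12034176, -0.49826961]), 'moment': array([0.00130281, 0.0553329 , 0.00589723]), 'finger_gap': 0.08562959689934409}
```

View pics/scene0.png

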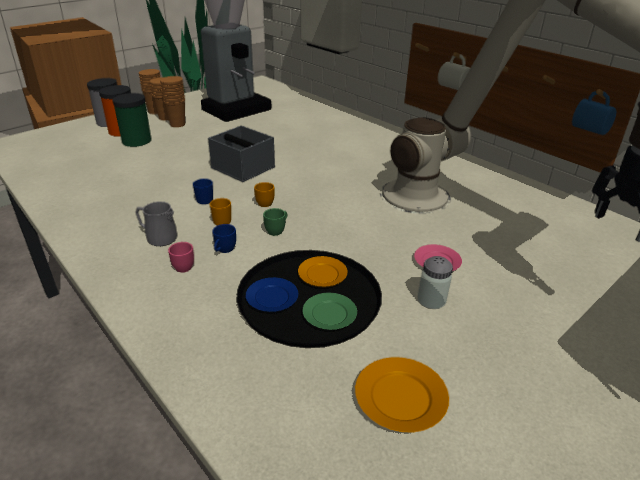

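View pics/top0.png

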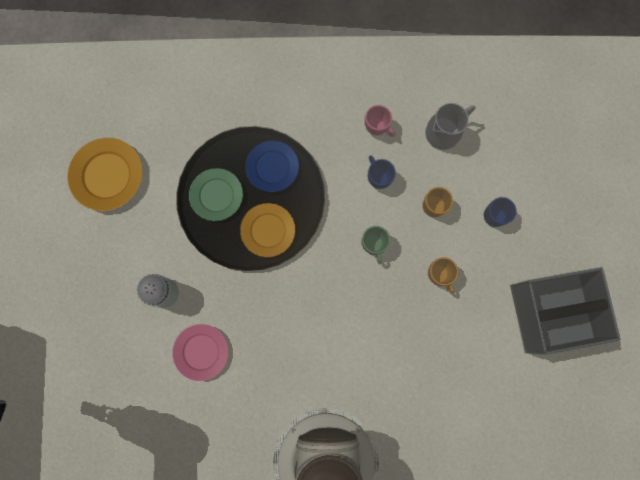

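View pics/wrist0.png

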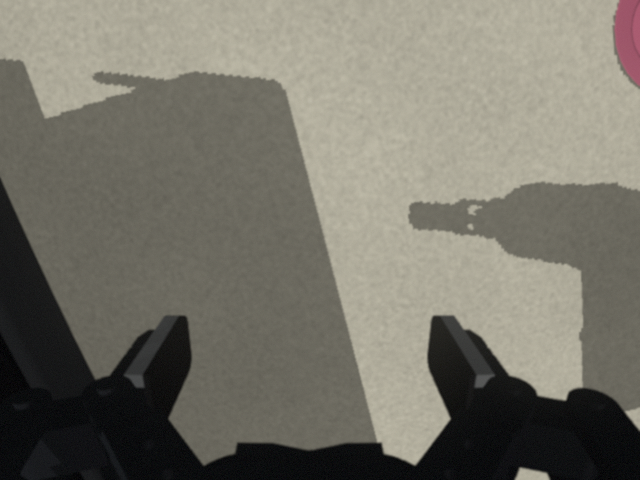

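```bash
cat > h.py <<'E'
import numpy as np,cv2,pickle
from scipy.optimize import least_squares
def ray(s,uv):
    K=s["camera_matrix"];d=np.array([s["k1"],0,0,0,0.])
    # k1 forward model same as opencv
    p=cv2.undistortPoints(np.float64(uv).reshape(-1,1,2),K,d).reshape(-1,2)
    v=np.c_[p,np.ones(len(p))]@s["R"]
    return -s["R"].T@s["t"],v
def cast(s,uv,z):
    c,v=ray(s,uv); return c+v*((z-c[2])/v[:,2])[:,None]
def proj(s,X):
    rv=cv2.Rodrigues(s["R"])[0]
    return cv2.projectPoints(np.float64(X).reshape(-1,1,3),rv,s["t"],s["camera_matrix"],np.array([s["k1"],0,0,0,0.]))[0].reshape(-1,2)
HS={"blue":((105,120,30),(125,255,255)),"yellow":((8,150,60),(25,255,255)),"green":((50,50,30),(85,255,255)),"pink":((160,90,60),(179,255,255))}
def blobs(s,col,amin=150):
    hsv=cv2.cvtColor(np.ascontiguousarray(s["image"]),cv2.COLOR_RGB2HSV)
    m=cv2.inRange(hsv,*map(np.array,HS[col]))
    m=cv2.morphologyEx(m,cv2.MORPH_CLOSE,np.ones((3,3),np.uint8))
    cs,_=cv2.findContours(m,cv2.RETR_EXTERNAL,cv2.CHAIN_APPROX_NONE)
    return [c.reshape(-1,2).astype(float) for c in cs if cv2.contourArea(c)>amin]
def fitcirc(P,r=None):
    c0=P.mean(0)
    if r is None:
        f=lambda p:np.hypot(P[:,0]-p[0],P[:,1]-p[1])-p[2]; x0=[*c0,np.median(np.hypot(*(P-c0).T))]
    else:
        f=lambda p:np.hypot(P[:,0]-p[0],P[:,1]-p[1])-r; x0=c0
    o=least_squares(f,x0,loss="soft_l1",f_scale=0.001); return o.x,np.median(abs(f(o.x)))
def rim(s,cont,z=.058,r=.030):
    P=cast(s,cont,z)[:,:2]; n=(-s["R"].T@s["t"])[:2]
    c,_=fitcirc(P,r)
    for _ in range(6):
        d=P-c;u=(c-n)/np.linalg.norm(c-n)
        k=(d@u>-0.002)&(np.hypot(*d.T)<r+.004)
        c,e=fitcirc(P[k],r)
    d=P-c;R=np.hypot(*d.T);k=R>r+.012
    ang=np.degrees(np.arctan2(*(d[k].mean(0)[::-1]))) if k.sum()>2 else None
    return c,e,ang,R.max()
E
python3 - <<'E'
from h import *
s=pickle.load(open("top0.pkl","rb"))
for col in HS:
    for c in blobs(s,col):
        a=cv2.contourArea(c.astype(np.float32))
        print(col,c.mean(0).round(),a,end=" ")
        if a>1300:
            p,e=fitcirc(cast(s,c,.018 )[:,:2]);print("saucer",p.round(4),e.round(4))
        else: 
            z=.060 if 0 else .058
            c,e,ang,R=rim(s,c,z);print("cup",c.round(4),e.round(4),ang,R.round(4))
im=s["image"][:,:,::-1][90:310,330:550];cv2.imwrite("pics/crop.png",cv2.resize(im,None,fx=2.7,fy=2.7,interpolation=cv2.INTER_CUBIC))
E
```

```text
blue [272. 166.] 1884.0 saucer [0.6337 0.1104 0.0563] 0.0008
yellow [267. 230.] 2254.5 saucer [0.4908 0.1189 0.059 ] 0.0005
yellow [104. 174.] 4048.0 saucer [0.6246 0.4841 0.0826] 0.0006
green [373. 244.] 167.0 h.py:22: RuntimeWarning: Mean of empty slice.
  c0=P.mean(0)
  ret = um.true_divide(
Traceback (most recent call last):
  File "h.py", line 34, in rim
    c,e=fitcirc(P[k],r)
        ~~~~~~~^^^^^^^^
  File "h.py", line 27, in fitcirc
    o=least_squares(f,x0,loss="soft_l1",f_scale=0.001); return o.x,np.median(abs(f(o.x)))
ValueError: Initial guess is outside of provided bounds
```

```bash
python3 - <<'E'
from h import *
s=pickle.load(open("top0.pkl","rb"))
hsv=cv2.cvtColor(s["image"],cv2.COLOR_RGB2HSV)
for n,(u,v) in dict(gs=(216,195),gsr=(197,195),gc=(375,240),gc2=(366,232),gcr=(375,252),bs=(272,166),bsr=(252,165),bc=(381,174),bcr=(370,180),bt=(500,212),yc=(443,271),bench=(400,210),shadow=(388,250),tray=(190,230)).items():
    print(n,hsv[v-1:v+2,u-1:u+2].reshape(-1,3).mean(0).round())
im=s["image"][:,:,::-1][90:310,330:550];cv2.imwrite("pics/crop.png",cv2.resize(im,None,fx=2.7,fy=2.7,interpolation=cv2.INTER_CUBIC))
E
```

```text
gs [ 62.  60. 115.]
gsr [62. 66. 98.]
gc [53. 47. 84.]
gc2 [53. 47. 88.]
gcr [56. 50. 96.]
bs [111. 138.  95.]
bsr [111. 142.  83.]
bc [113.  57.  72.]
bcr [112.  52.  78.]
bt [112.  89.  91.]
yc [ 18. 144. 139.]
bench [ 25.  25. 157.]
shadow [ 26.  29. 106.]
tray [28. 22. 29.]
```

View pics/crop.png

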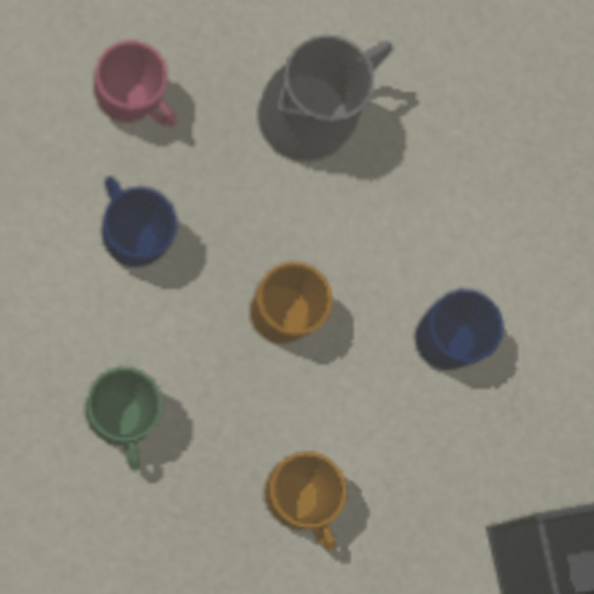

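```bash
sed -i 's/^HS=.*/HS={"blue":((98,45,20),(130,255,255)),"yellow":((8,90,40),(23,255,255)),"green":((42,38,20),(90,255,255)),"pink":((160,70,50),(179,255,255))}/' h.py
python3 - <<'E'
from h import *
s=pickle.load(open("top0.pkl","rb"))
for col in HS:
    for c in blobs(s,col):
        a=cv2.contourArea(c.astype(np.float32))
        print(col,c.mean(0).round(),a,end=" ")
        if a>1300:
            p,e=fitcirc(cast(s,c,.018 )[:,:2]);print("saucer",p.round(4),e.round(4))
        else: 
            c,e,ang,R=rim(s,c);print("cup",c.round(4),e.round(4),ang,R.round(4))
E
```

```text
blue [501. 211.] 539.5 cup [ 0.5147 -0.3842] 0.0008 None 0.0336
blue [380. 171.] 553.0 cup [ 0.6027 -0.1285] 0.0008 29.091668611310762 0.0441
blue [272. 166.] 2176.0 saucer [0.6349 0.1088 0.0598] 0.0005
yellow [444. 274.] 670.0 cup [ 0.3878 -0.2512] 0.0006 -160.45292750819388 0.0481
yellow [267. 230.] 2406.5 saucer [0.4905 0.1187 0.0609] 0.0005
yellow [437. 202.] 638.5 cup [ 0.5395 -0.2495] 0.0006 None 0.0375
yellow [105. 174.] 4216.0 saucer [0.6245 0.4841 0.0843] 0.0006
green [376. 243.] 623.0 cup [ 0.4567 -0.1111] 0.0006 -172.01650542590173 0.0495
green [215. 195.] 2320.0 saucer [0.5723 0.2334 0.0611] 0.0005
pink [200. 352.] 2376.0 saucer [0.2303 0.2617 0.0577] 0.0005
pink [380. 121.] 551.0 cup [ 0.7262 -0.1273] 0.0008 -139.46630242822897 0.0494
```

```bash
cat >> h.py <<'E'
from scipy.spatial.transform import Rotation as Ro
def go(st,pos,yaw):
    R=Ro.from_euler("xyz",st["orientation"],degrees=True); T=Ro.from_euler("xyz",[180,0,yaw],degrees=True)
    dp=R.inv().apply(np.array(pos)-st["position"]); tw=(R.inv()*T).as_rotvec(degrees=True)/6
    print("at",st["clock"],st["position"].round(4),st["orientation"].round(2),"-> dp",dp.round(4).tolist(),"twist",tw.round(3).tolist())
def hang(s,cont,c,r=.030):
    P=cast(s,cont,.036)[:,:2]-c; k=np.hypot(*P.T)>.040
    m=P[k].mean(0); return np.degrees(np.arctan2(m[1],m[0])),np.hypot(*P.T).max()
E
python3 - <<'E'
from h import *
from bench import bot
s=pickle.load(open("top0.pkl","rb"))
for col in ("blue","yellow","green"):
    for c in blobs(s,col):
        if cv2.contourArea(c.astype(np.float32))<1300:
            p=rim(s,c)[0]
            P=cast(s,c,.036)[:,:2]-p
            if 1: 
                try: print(col,p.round(3),hang(s,c,p))
                except Exception as e: print(e)
st=bot.read_state()
go(st,[.595,-.13,.23],-143)
E
```

```text
blue [ 0.515 -0.384] (np.float64(-59.11883385017315), np.float64(0.0409009105260962))
blue [ 0.603 -0.129] (np.float64(22.50998161687408), np.float64(0.04934277454513439))
yellow [ 0.388 -0.251] (np.float64(-151.70946655540814), np.float64(0.04876831510042646))
yellow [ 0.539 -0.249] (np.float64(nan), np.float64(0.039079381995207836))
green [ 0.457 -0.111] (np.float64(-167.44185768218065), np.float64(0.04738746976205125))
at 0.15 [0.1574 0.6044 0.2305] [ 1.7991e+02 -1.0000e-02 -1.4600e+01] -> dp [0.6086, 0.6003, 0.0015] twist [0.007, -0.018, 21.399]h.py:45: RuntimeWarning: Mean of empty slice.
  m=P[k].mean(0); return np.degrees(np.arctan2(m[1],m[0])),np.hypot(*P.T).max()
  ret = um.true_divide(
```

Request:
{"name": "carry_out", "arguments": {"dp": [[0.609,0.6,0],[0.609,0.6,0],[0.609,0.6,0],[0.609,0.6,0],[0.609,0.6,0],[0.609,0.6,0],[0.609,0.6,0],[0.609,0.6,0],[0.609,0.6,0],[0.609,0.6,0],[0.609,0.6,0],[0.609,0.6,0],[0.609,0.6,0],[0.609,0.6,0],[0.609,0.6,0],[0.609,0.6,0],[0.609,0.6,0],[0.609,0.6,0],[0.609,0.6,0],[0.609,0.6,0]], "twist": [[0,0,22.5],[0,0,22.5],[0,0,22.5],[0,0,22.5],[0,0,22.5],[0,0,22.5],[0,0,22.5],[0,0,22.5],[0,0,22.5],[0,0,22.5],[0,0,22.5],[0,0,22.5],[0,0,22.5],[0,0,22.5],[0,0,22.5],[0,0,22.5],[0,0,22.5],[0,0,22.5],[0,0,22.5],[0,0,22.5]], "gripper": [1,1,1,1,1,1,1,1,1,1,1,1,1,1,1,1,1,1,1,1], "force": 40}}

```text
clock: 2.15
position: [0.595, -0.1288, 0.231]
orientation: [180.0, -0.0, -149.6]
ft_force: [0.3, 0.0, -0.1]
finger_gap: 0.0854
```

```bash
python3 - <<'E'
from h import *
from bench import bot
st=bot.read_state();print(st["q"].round(1),st["position"].round(4),st["orientation"].round(2),st["clock"])
s=bot.snapshot("wrist");pickle.dump(s,open("w1.pkl","wb"));cv2.imwrite("pics/w1.png",s["image"][:,:,::-1])
print(-s["R"].T@s["t"])
E
```

```text
[  3.   20.5  -1.9  -0.  -67.6 -62.6] [ 0.595  -0.1288  0.231 ] [ 1.7995e+02 -4.0000e-02 -1.4958e+02] 2.15
[ 0.52771332 -0.168287    0.37394061]
```

View pics/w1.png

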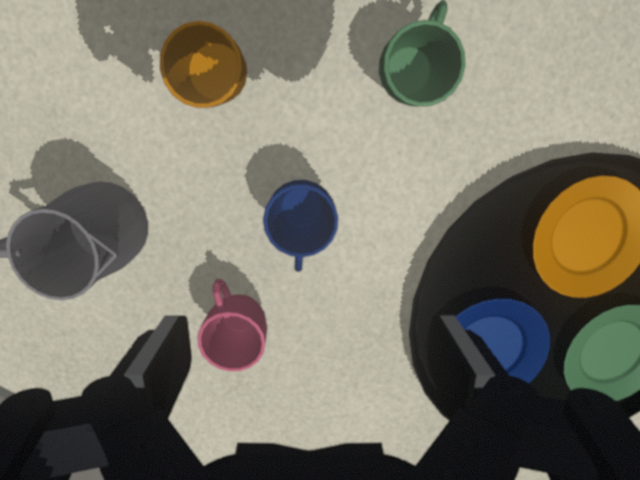

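```bash
cat >> h.py <<'E'
def report(s):
    for col in ("blue","yellow","green"):
        for c in blobs(s,col,600):
            b=(c.min(0),c.max(0)); clip=(b[0].min()<=1) or b[1][0]>=638 or b[1][1]>=478
            p,e,a,R=rim(s,c)
            pf,ef=fitcirc(cast(s,c,.018)[:,:2])
            if pf[2]>.045: print(col,"saucer",pf.round(4),ef.round(4),c.mean(0).round(),"CLIP" if clip else "")
            else:
                try:h=hang(s,c,p)
                except Exception:h=None
                print(col,"cup",p.round(4),e.round(4),"handle",h,c.mean(0).round(),"CLIP" if clip else "")
E
python3 -W ignore - <<'E'
from h import *
report(pickle.load(open("w1.pkl","rb")))
E
```

```text
blue saucer [0.4618 0.2889 0.2545] 0.0144 [532. 415.] CLIP
blue cup [ 0.6035 -0.1317] 0.0004 handle (np.float64(27.129328429996573), np.float64(0.05141648392787602)) [300. 223.] Traceback (most recent call last):
  File "<stdin>", line 2, in <module>
  File "h.py", line 50, in report
    p,e,a,R=rim(s,c)
            ~~~^^^^^
  File "h.py", line 34, in rim
    c,e=fitcirc(P[k],r)
        ~~~~~~~^^^^^^^^
  File "h.py", line 27, in fitcirc
    o=least_squares(f,x0,loss="soft_l1",f_scale=0.001); return o.x,np.median(abs(f(o.x)))
    return func(*args, **kwargs)
    raise ValueError("Initial guess is outside of provided bounds")
ValueError: Initial guess is outside of provided bounds
```

```bash
python3 - <<'E'
t=open('h.py').read()
t=t.replace("            p,e,a,R=rim(s,c)\n            pf","            pf").replace("            else:\n                try:h","            else:\n                try: p,e,a,R=rim(s,c)\n                except Exception: print(col,'bad',c.mean(0)); continue\n                try:h")
open('h.py','w').write(t)
E
python3 -W ignore - <<'E'
from h import *
from bench import bot
report(pickle.load(open("w1.pkl","rb")))
go(bot.read_state(),[.6035,-.1315,.10],-153)
go(bot.read_state(),[.6035,-.1315,.022],-153)
E
```

```text
blue saucer [0.4618 0.2889 0.2545] 0.0144 [532. 415.] CLIP
blue cup [ 0.6035 -0.1317] 0.0004 handle (np.float64(27.129328429996573), np.float64(0.05141648392787602)) [300. 223.] 
yellow saucer [0.4903 0.1176 0.061 ] 0.0009 [593. 234.] CLIP
yellow cup [ 0.5403 -0.2505] 0.0003 handle (np.float64(nan), np.float64(0.0385735981516935)) [202.  65.] 
green saucer [0.5771 0.2184 0.0535] 0.0048 [595. 355.] CLIP
green cup [ 0.4589 -0.114 ] 0.0003 handle (np.float64(-171.75079104892833), np.float64(0.05159229071473074)) [425.  57.] CLIP
at 2.2 [ 0.595  -0.1283  0.2314] [ 1.7998e+02 -1.0000e-02 -1.4953e+02] -> dp [-0.0057, -0.0071, 0.1314] twist [0.004, -0.002, 0.579]
at 2.2 [ 0.595  -0.1283  0.2314] [ 1.7998e+02 -1.0000e-02 -1.4953e+02] -> dp [-0.0057, -0.0072, 0.2094] twist [0.004, -0.002, 0.579]
```

Request:
{"name": "carry_out", "arguments": {"dp": [[-0.0057,-0.0072,0.04],[-0.0057,-0.0072,0.08],[-0.0057,-0.0072,0.11],[-0.0057,-0.0072,0.13],[-0.0057,-0.0072,0.15],[-0.0057,-0.0072,0.17],[-0.0057,-0.0072,0.185],[-0.0057,-0.0072,0.2],[-0.0057,-0.0072,0.21],[-0.0057,-0.0072,0.21],[-0.0057,-0.0072,0.21]], "twist": [[0,0,0.58],[0,0,0.58],[0,0,0.58],[0,0,0.58],[0,0,0.58],[0,0,0.58],[0,0,0.58],[0,0,0.58],[0,0,0.58],[0,0,0.58],[0,0,0.58]], "gripper": [1,1,1,1,1,1,1,1,1,1,1]}}

```text
clock: 3.3
position: [0.6045, -0.132, 0.022]
orientation: [-180.0, 0.0, -153.0]
ft_force: [0.8, -0.2, -0.4]
finger_gap: 0.0854
```

```bash
python3 - <<'E'
from h import *
from bench import bot
s=bot.snapshot("wrist");cv2.imwrite("pics/w2.png",s["image"][:,:,::-1])
E
```

```text
(no output)
```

View pics/w2.png

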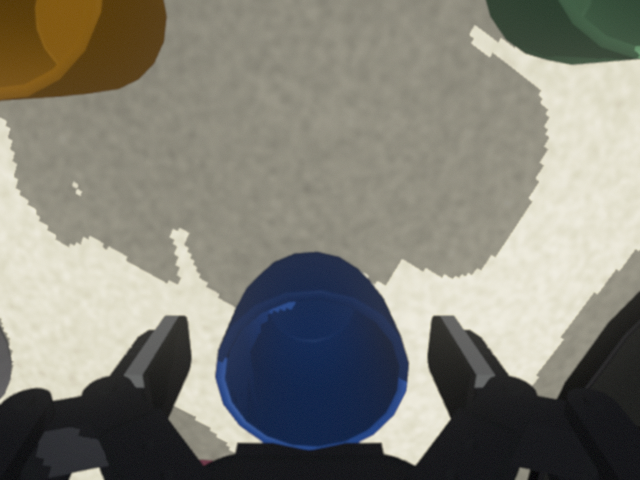

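Request:
{"name": "carry_out", "arguments": {"dp": [[0,0,0],[0,0,0],[0,0,0],[0,0,0],[0,0,0],[0,0,0],[0,0,0],[0,0,0]], "twist": [[0,0,0],[0,0,0],[0,0,0],[0,0,0],[0,0,0],[0,0,0],[0,0,0],[0,0,0]], "gripper": [0.6,0.4,0.4,0.4,0.4,0.4,0.4,0.4], "force": 40}}

```text
clock: 4.15
position: [0.6046, -0.1325, 0.0223]
orientation: [-180.0, 0.1, -153.1]
ft_force: [-1.8, 2.1, 5.8]
finger_gap: 0.0577
```

Request:
{"name": "carry_out", "arguments": {"dp": [[0,0,-0.005],[0,0,-0.015],[0,0,-0.03],[0,0,-0.06],[0,0,-0.1],[0,0,-0.14],[0,0,-0.18],[0,0,-0.18],[0,0,-0.18]], "twist": [[0,0,0],[0,0,0],[0,0,0],[0,0,0],[0,0,0],[0,0,0],[0,0,0],[0,0,0],[0,0,0]], "gripper": [0.4,0.4,0.4,0.4,0.4,0.4,0.4,0.4,0.4]}}

```text
clock: 5.05
position: [0.6042, -0.1326, 0.2025]
orientation: [-180.0, 0.1, -153.1]
ft_force: [0.1, -1.2, -2.6]
finger_gap: 0.0571
```

```bash
python3 - <<'E'
from h import *
from bench import bot
s=bot.snapshot("wrist");cv2.imwrite("pics/w3.png",s["image"][:,:,::-1])
go(bot.read_state(),[.6349,.1088,.18],-153)
E
```

```text
at 5.1 [ 0.6034 -0.1326  0.2008] [ 1.7993e+02 -4.0000e-02 -1.5312e+02] -> dp [-0.1373, 0.201, 0.021] twist [0.012, -0.006, -0.019]
```

View pics/w3.png

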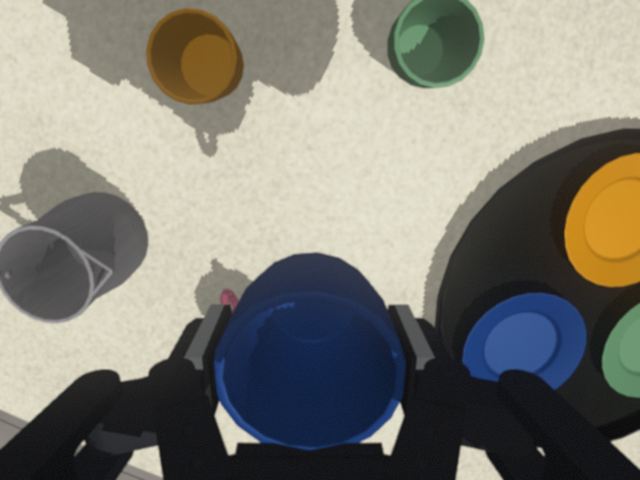

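Request:
{"name": "carry_out", "arguments": {"dp": [[-0.03,0.026,0],[-0.06,0.052,0],[-0.095,0.085,0],[-0.13,0.115,0],[-0.16,0.145,0],[-0.19,0.17,0],[-0.215,0.19,0],[-0.23,0.2,0],[-0.23,0.2,0],[-0.23,0.2,0],[-0.23,0.2,0]], "twist": [[0,0,0],[0,0,0],[0,0,0],[0,0,0],[0,0,0],[0,0,0],[0,0,0],[0,0,0],[0,0,0],[0,0,0],[0,0,0]], "gripper": [0.4,0.4,0.4,0.4,0.4,0.4,0.4,0.4,0.4,0.4,0.4]}}

```text
clock: 6.2
position: [0.718, 0.1487, 0.2002]
orientation: [180.0, -0.1, -153.1]
ft_force: [-0.6, -0.3, -1.0]
finger_gap: 0.0576
```

```bash
python3 -W ignore - <<'E'
from h import *
from bench import bot
s=bot.snapshot("wrist");cv2.imwrite("pics/w4.png",s["image"][:,:,::-1]);pickle.dump(s,open("w4.pkl","wb"))
report(s)
print(bot.read_state()["position"])
E
```

```text
blue bad [563.53971487 465.82281059]
blue cup [1.0621 0.0356] 0.0056 handle (np.float64(12.159604807336205), np.float64(0.07588158855208536)) [ 56. 463.] CLIP
blue saucer [0.8777 0.212  0.1134] 0.0147 [272. 425.] CLIP
blue saucer [0.6334 0.1074 0.0614] 0.0011 [314.  81.] CLIP
yellow saucer [0.6287 0.4772 0.0745] 0.0043 [625. 294.] CLIP
green saucer [0.5711 0.2285 0.0648] 0.0017 [494.  82.] CLIP
[0.71814356 0.14857587 0.20073985]
```

View pics/w4.png

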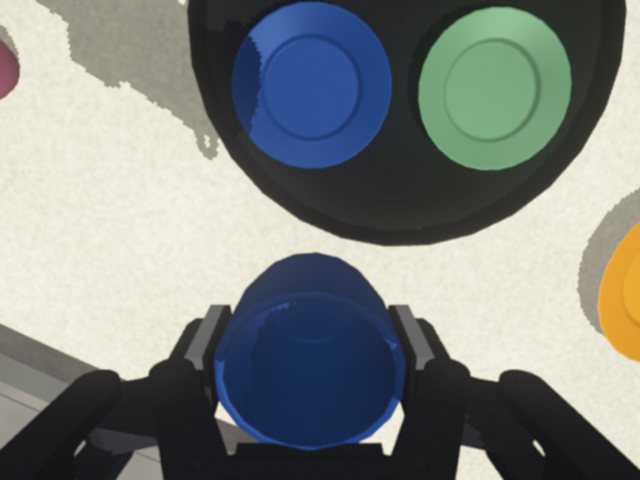

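```bash
cat >> h.py <<'E'
def radial(s,c0,r0,z,w=.006):
    g=cv2.GaussianBlur(cv2.cvtColor(s["image"],cv2.COLOR_RGB2GRAY),(0,0),1).astype(np.float32)
    c=np.array(c0,float)
    rr=np.arange(r0-w,r0+w,.0004)
    for it in range(6):
        pts=[]
        for a in np.radians(np.arange(0,360,4)):
            X=np.c_[c[0]+rr*np.cos(a),c[1]+rr*np.sin(a),np.full(len(rr),z)]
            uv=proj(s,X)
            if uv.min()<2 or uv[:,0].max()>637 or uv[:,1].max()>477: continue
            v=cv2.remap(g,uv[:,0].astype(np.float32).reshape(1,-1),uv[:,1].astype(np.float32).reshape(1,-1),cv2.INTER_LINEAR)[0]
            d=abs(np.gradient(v));i=d.argmax()
            if d[i]>.8 and 0<i<len(rr)-1: pts.append(X[i,:2])
        p,e=fitcirc(np.array(pts)); c=p[:2]
    return p.round(4),e.round(4),len(pts)
E
python3 - <<'E'
from h import *
for n,L in (("w4.pkl",(("blue",(.634,.1085)),("green",(.572,.231)))),("top0.pkl",(("blue",(.634,.1085)),("green",(.572,.231)),("yellow",(.49,.1185))))):
    s=pickle.load(open(n,"rb"))
    for k,c in L:
        print(n,k,"outer",radial(s,c,.060,.018),"inner",radial(s,c,.033,.008))
E
```

```text
w4.pkl blue outer (array([0.6341, 0.1079, 0.0596]), np.float64(0.0001), 76) inner (array([0.6342, 0.1073, 0.0359]), np.float64(0.0002), 80)
w4.pkl green outer (array([0.5717, 0.2325, 0.0596]), np.float64(0.0), 81) inner (array([0.5713, 0.2328, 0.0359]), np.float64(0.0003), 82)h.py:22: RuntimeWarning: Mean of empty slice.
  c0=P.mean(0)
  ret = ret.dtype.type(ret / rcount)
Traceback (most recent call last):
  File "h.py", line 71, in radial
    p,e=fitcirc(np.array(pts)); c=p[:2]
        ~~~~~~~^^^^^^^^^^^^^^^
  File "h.py", line 24, in fitcirc
    f=lambda p:np.hypot(P[:,0]-p[0],P[:,1]-p[1])-p[2]; x0=[*c0,np.median(np.hypot(*(P-c0).T))]
                                                          ^^^^^^^^^^^^^^^^^^^^^^^^^^^^^^^^^^^^
TypeError: Value after * must be an iterable, not numpy.float64
```

```bash
python3 -W ignore - <<'E'
from h import *
from bench import bot
s=pickle.load(open("w4.pkl","rb"));st=bot.read_state()
print(radial(s,st["position"][:2],.030,.2364,.003),st["position"])
print(proj(s,[*st["position"][:2],.2364]))
go(st,[.6341,.1078,.12],-153.1)
go(st,[.6341,.1078,.0315],-153.1)
E
```

```text
(array([0.7151, 0.1478, 0.0309]), np.float64(0.0006), 69) [0.71814356 0.14857587 0.20073985]
[[308.77384702 377.9580928 ]]
at 6.25 [0.7181 0.1486 0.2007] [ 1.7999e+02 -9.0000e-02 -1.5315e+02] -> dp [0.0933, 0.0016, 0.0809] twist [0.001, -0.015, -0.008]
at 6.25 [0.7181 0.1486 0.2007] [ 1.7999e+02 -9.0000e-02 -1.5315e+02] -> dp [0.0931, 0.0016, 0.1694] twist [0.001, -0.015, -0.008]
```

```bash
python3 -W ignore - <<'E'
from h import *
s=pickle.load(open("w4.pkl","rb"))
p=np.array([.7181,.1486]);a=np.radians(np.arange(0,360,2));tx=np.array([np.cos(np.radians(-153.1)),np.sin(np.radians(-153.1))])
im=np.ascontiguousarray(s["image"][:,:,::-1])
for o,col in ((0,(0,0,255)),(.003,(0,255,0))):
    for r in (.030,.0265):
        uv=proj(s,np.c_[p+o*tx+r*np.c_[np.cos(a),np.sin(a)],np.full(len(a),.2364)])
        print(o,r,uv.min(0),uv.max(0)); cv2.polylines(im,[np.int32(uv*8)],True,col,1,cv2.LINE_AA,3)
cv2.imwrite("pics/c4.png",cv2.resize(im[240:460,190:430],None,fx=2.5,fy=2.5))
E
```

```text
0 0.03 [210.42736386 287.66957059] [407.42160721 453.41269333]
0 0.0265 [221.89709351 299.01548847] [395.93966867 445.28910154]
0.003 0.03 [209.59679359 277.76383788] [408.22547236 446.45937651]
0.003 0.0265 [221.16035884 289.30313346] [396.64946255 438.18646312]
```

View pics/c4.png

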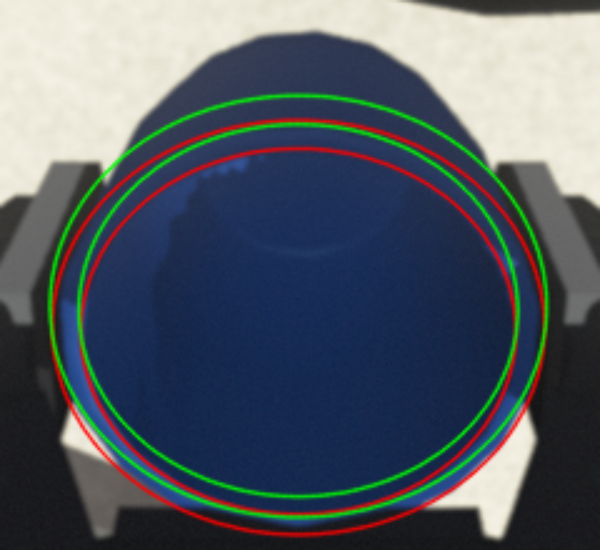

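Request:
{"name": "carry_out", "arguments": {"dp": [[0.03,0.0016,0],[0.06,0.0016,0],[0.08,0.0016,0],[0.092,0.0016,0],[0.092,0.0016,0.03],[0.092,0.0016,0.07],[0.092,0.0016,0.1],[0.092,0.0016,0.125],[0.092,0.0016,0.142],[0.092,0.0016,0.152],[0.092,0.0016,0.158],[0.092,0.0016,0.161],[0.092,0.0016,0.161],[0.092,0.0016,0.161]], "twist": [[0,0,0],[0,0,0],[0,0,0],[0,0,0],[0,0,0],[0,0,0],[0,0,0],[0,0,0],[0,0,0],[0,0,0],[0,0,0],[0,0,0],[0,0,0],[0,0,0]], "gripper": [0.4,0.4,0.4,0.4,0.4,0.4,0.4,0.4,0.4,0.4,0.4,0.4,0.4,0.4]}}

```text
clock: 7.65
position: [0.6365, 0.1098, 0.0413]
orientation: [-180.0, 0.1, -153.1]
ft_force: [0.2, -1.0, -1.0]
finger_gap: 0.0577
```

```bash
python3 - <<'E'
from h import *
from bench import bot
for n in ("wrist","scene"):
    s=bot.snapshot(n);pickle.dump(s,open("p5%s.pkl"%n,"wb"))
    im=s["image"][:,:,::-1]
    if n=="scene": im=cv2.resize(im[180:360,200:400],None,fx=3,fy=3,interpolation=cv2.INTER_CUBIC)
    cv2.imwrite("pics/p5%s.png"%n,im)
E
```

```text
(no output)
```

View pics/p5wrist.png

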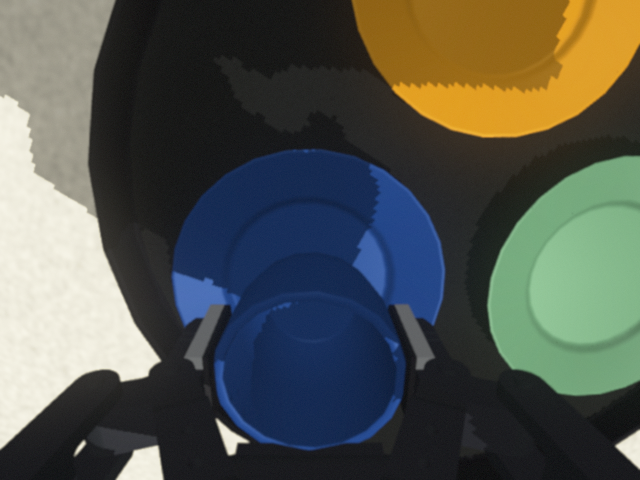

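View pics/p5scene.png

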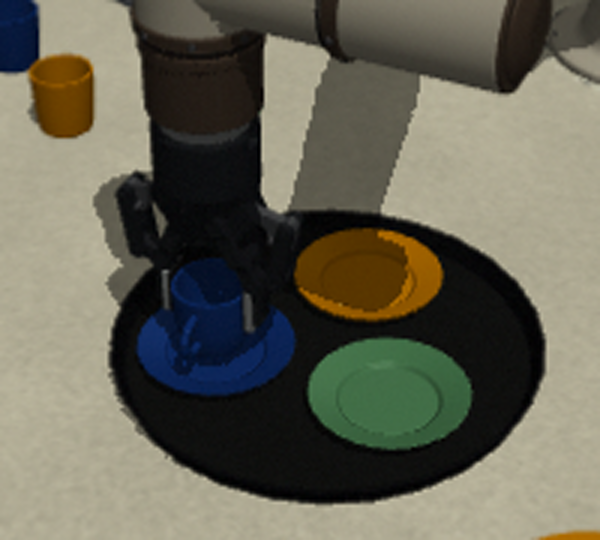

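Request:
{"name": "carry_out", "arguments": {"dp": [[0.001,-0.0005,0.001],[0.001,-0.0005,0.002],[0.001,-0.0005,0.003],[0.001,-0.0005,0.004],[0.001,-0.0005,0.005],[0.001,-0.0005,0.006],[0.001,-0.0005,0.0065],[0.001,-0.0005,0.0065]], "twist": [[0,0,0],[0,0,0],[0,0,0],[0,0,0],[0,0,0],[0,0,0],[0,0,0],[0,0,0]], "gripper": [0.4,0.4,0.4,0.4,0.4,0.4,0.4,0.4]}}

```text
clock: 8.55
position: [0.6352, 0.1087, 0.0337]
orientation: [180.0, -0.0, -153.1]
ft_force: [0.4, 0.1, -1.7]
finger_gap: 0.0579
```

Request:
{"name": "carry_out", "arguments": {"dp": [[0,0,0.0005],[0,0,0.001],[0,0,0.0015],[0,0,0.002],[0,0,0.002]], "twist": [[0,0,0],[0,0,0],[0,0,0],[0,0,0],[0,0,0]], "gripper": [0.4,0.4,0.4,0.4,0.4]}}

```text
clock: 9.05
position: [0.6352, 0.1087, 0.0317]
orientation: [180.0, -0.0, -153.1]
ft_force: [0.5, -0.3, 0.3]
finger_gap: 0.0578
```

Request:
{"name": "carry_out", "arguments": {"dp": [[0,0,0.0005],[0,0,0.001],[0,0,0.0015],[0,0,0.0015]], "twist": [[0,0,0],[0,0,0],[0,0,0],[0,0,0]], "gripper": [0.4,0.4,0.4,0.4]}}

```text
clock: 9.45
position: [0.6353, 0.1087, 0.0304]
orientation: [-180.0, 0.0, -153.1]
ft_force: [0.4, 0.4, -0.5]
finger_gap: 0.0577
```

Request:
{"name": "carry_out", "arguments": {"dp": [[0,0,0.0004],[0,0,0.0008],[0,0,0.0012],[0,0,0.0012]], "twist": [[0,0,0],[0,0,0],[0,0,0],[0,0,0]], "gripper": [0.4,0.4,0.4,0.4]}}

```text
clock: 9.85
position: [0.6354, 0.1088, 0.0302]
orientation: [-180.0, 0.0, -153.1]
ft_force: [-2.5, 0.3, 5.7]
finger_gap: 0.0575
```

Request:
{"name": "carry_out", "arguments": {"dp": [[0,0,-0.0008],[0,0,-0.0008],[0,0,-0.0008],[0,0,-0.0008],[0,0,-0.0008],[0,0,-0.0008],[0,0,-0.0008],[0,0,-0.01],[0,0,-0.03],[0,0,-0.06],[0,0,-0.1],[0,0,-0.15],[0,0,-0.17],[0,0,-0.17]], "twist": [[0,0,0],[0,0,0],[0,0,0],[0,0,0],[0,0,0],[0,0,0],[0,0,0],[0,0,0],[0,0,0],[0,0,0],[0,0,0],[0,0,0],[0,0,0],[0,0,0]], "gripper": [0.65,0.72,0.8,0.9,1,1,1,1,1,1,1,1,1,1]}}

```text
clock: 11.25
position: [0.6375, 0.1093, 0.2051]
orientation: [-179.9, 0.6, -153.0]
ft_force: [-0.3, 0.3, 0.3]
finger_gap: 0.0854
```

```bash
python3 -W ignore - <<'E'
from h import *
from bench import bot
s=bot.snapshot("top");pickle.dump(s,open("t6.pkl","wb"))
s=bot.snapshot("wrist");pickle.dump(s,open("w6.pkl","wb"));cv2.imwrite("pics/w6.png",s["image"][:,:,::-1])
st=bot.read_state()
go(st,[.30,-.25,.2],25)
go(st,[.388,-.252,.2],25)
print(st["q"])
E
```

```text
at 11.35 [0.635  0.1087 0.1998] [ 1.7997e+02  7.0000e-02 -1.5309e+02] -> dp [0.4611, -0.1683, -0.0008] twist [-0.017, 0.008, -29.682]
at 11.35 [0.635  0.1087 0.1998] [ 1.7997e+02  7.0000e-02 -1.5309e+02] -> dp [0.3835, -0.2099, -0.0007] twist [-0.017, 0.008, -29.682]
[ 2.40648432e+01  2.51203063e+01  6.88601349e-01 -3.60433417e-02
 -6.55043630e+01 -8.71430572e+01]
```

View pics/w6.png

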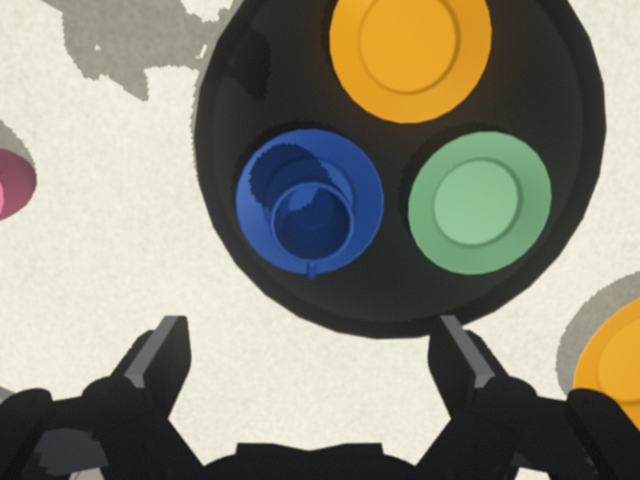

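```bash
python3 -W ignore - <<'E'
from h import *
from bench import bot
s=pickle.load(open("w6.pkl","rb"))
print("saucers w6",*[(k,radial(s,c,.060,.018),radial(s,c,.036,.008)) for k,c in (("b",(.6341,.1078)),("g",(.5716,.2326)),("y",(.490,.118)))],sep="\n")
print("cup rim",radial(s,(.6345,.108),.030,.066,.003), radial(s,(.6345,.108),.0265,.066,.003))
st=bot.read_state()
go(st,[.42,-.235,.2],-154)
E
```

```text
saucers w6
('b', (array([0.6339, 0.108 , 0.0596]), np.float64(0.0001), 90), (array([0.6358, 0.108 , 0.0367]), np.float64(0.0008), 56))
('g', (array([0.5714, 0.2323, 0.0596]), np.float64(0.0001), 90), (array([0.5713, 0.2326, 0.0355]), np.float64(0.0001), 90))
('y', (array([0.4896, 0.1177, 0.0596]), np.float64(0.0), 57), (array([0.4894, 0.1176, 0.036 ]), np.float64(0.0), 65))
cup rim (array([0.6325, 0.11  , 0.0284]), np.float64(0.0004), 67) (array([0.6342, 0.1094, 0.0271]), np.float64(0.0008), 90)
at 11.35 [0.635  0.1087 0.1998] [ 1.7997e+02  7.0000e-02 -1.5309e+02] -> dp [0.3473, -0.2092, -0.0007] twist [0.005, 0.011, 0.151]
```

Request:
{"name": "carry_out", "arguments": {"dp": [[0.347,-0.209,-0.03],[0.347,-0.209,-0.03],[0.347,-0.209,-0.03],[0.347,-0.209,-0.03],[0.347,-0.209,-0.03],[0.347,-0.209,-0.03],[0.347,-0.209,-0.03],[0.347,-0.209,-0.03],[0.347,-0.209,-0.03],[0.347,-0.209,-0.03],[0.347,-0.209,-0.03],[0.347,-0.209,-0.03]], "twist": [[0,0,0.15],[0,0,0.15],[0,0,0.15],[0,0,0.15],[0,0,0.15],[0,0,0.15],[0,0,0.15],[0,0,0.15],[0,0,0.15],[0,0,0.15],[0,0,0.15],[0,0,0.15]], "gripper": [1,1,1,1,1,1,1,1,1,1,1,1]}}

```text
clock: 12.55
position: [0.421, -0.2338, 0.2284]
orientation: [179.9, -0.1, -153.9]
ft_force: [0.3, 0.1, 0.1]
finger_gap: 0.0856
```

```bash
python3 -W ignore - <<'E'
from h import *
from bench import bot
s=bot.snapshot("wrist");pickle.dump(s,open("w7.pkl","wb"));cv2.imwrite("pics/w7.png",s["image"][:,:,::-1])
report(s)
st=bot.read_state();print(st["position"],st["orientation"])
E
```

```text
blue cup [ 0.5162 -0.3867] 0.0004 handle (np.float64(-34.833572177166694), np.float64(0.04693996802431415)) [ 96. 229.] 
yellow cup [0.4535 0.0397] 0.0012 handle (np.float64(85.44439015907828), np.float64(0.11410571167367653)) [582. 380.] 
yellow cup [ 0.5409 -0.2511] 0.0003 handle (np.float64(5.3500991540156155), np.float64(0.046108933857006346)) [233. 318.] 
yellow cup [ 0.3877 -0.2539] 0.0003 handle (np.float64(-154.7313392625473), np.float64(0.04866552776306504)) [305. 153.] 
green cup [ 0.4544 -0.1202] 0.0021 handle (np.float64(67.11314058876987), np.float64(0.05302123043183423)) [417. 301.] 
[ 0.4210852  -0.23374195  0.22857406] [ 1.79957523e+02 -4.29434646e-02 -1.53866591e+02]
```

View pics/w7.png

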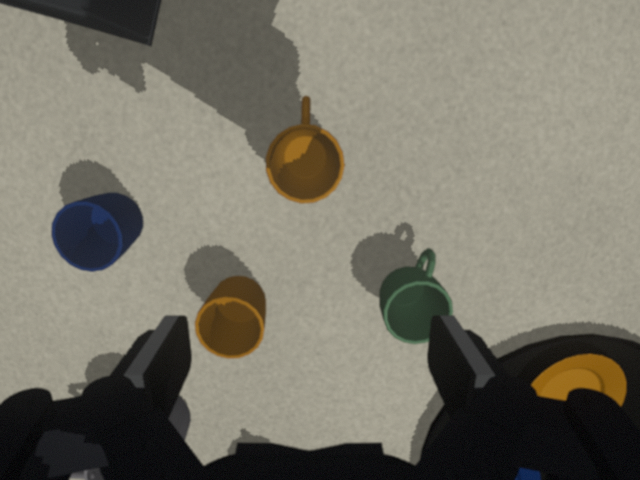

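```bash
python3 -W ignore - <<'E'
from h import *
from bench import bot
go(bot.read_state(),[.3877,-.2539,.022],-154.5)
E
```

```text
at 12.6 [ 0.4211 -0.2337  0.2286] [ 1.7996e+02 -4.0000e-02 -1.5387e+02] -> dp [0.0387, -0.0035, 0.2066] twist [0.007, -0.007, 0.106]
```

Request:
{"name": "carry_out", "arguments": {"dp": [[0.039,-0.0035,0],[0.039,-0.0035,0.04],[0.039,-0.0035,0.08],[0.039,-0.0035,0.11],[0.039,-0.0035,0.13],[0.039,-0.0035,0.15],[0.039,-0.0035,0.17],[0.039,-0.0035,0.185],[0.039,-0.0035,0.197],[0.039,-0.0035,0.206],[0.039,-0.0035,0.206],[0.039,-0.0035,0.206]], "twist": [[0,0,0.1],[0,0,0.1],[0,0,0.1],[0,0,0.1],[0,0,0.1],[0,0,0.1],[0,0,0.1],[0,0,0.1],[0,0,0.1],[0,0,0.1],[0,0,0.1],[0,0,0.1]], "gripper": [1,1,1,1,1,1,1,1,1,1,1,1]}}

```text
clock: 13.8
position: [0.3875, -0.2548, 0.0232]
orientation: [-180.0, 0.0, -154.5]
ft_force: [-0.0, -0.6, 0.1]
finger_gap: 0.0856
```

Request:
{"name": "carry_out", "arguments": {"dp": [[0,0,0],[0,0,0],[0,0,0],[0,0,0],[0,0,0],[0,0,0],[0,0,0],[0,0,0]], "twist": [[0,0,0],[0,0,0],[0,0,0],[0,0,0],[0,0,0],[0,0,0],[0,0,0],[0,0,0]], "gripper": [0.6,0.4,0.4,0.4,0.4,0.4,0.4,0.4], "force": 40}}

```text
clock: 14.6
position: [0.3874, -0.255, 0.0239]
orientation: [-180.0, 0.1, -154.6]
ft_force: [-1.3, 3.6, 6.1]
finger_gap: 0.0576
```

Request:
{"name": "carry_out", "arguments": {"dp": [[0,0,-0.005],[0,0,-0.015],[0,0,-0.03],[0,0,-0.06],[0,0,-0.1],[0,0,-0.14],[0,0,-0.18],[0,0,-0.18],[0,0,-0.18]], "twist": [[0,0,0],[0,0,0],[0,0,0],[0,0,0],[0,0,0],[0,0,0],[0,0,0],[0,0,0],[0,0,0]], "gripper": [0.4,0.4,0.4,0.4,0.4,0.4,0.4,0.4,0.4]}}

```text
clock: 15.5
position: [0.3869, -0.2549, 0.2042]
orientation: [-179.9, 0.1, -154.6]
ft_force: [-0.7, 0.3, -2.3]
finger_gap: 0.0576
```

```bash
python3 -W ignore - <<'E'
from h import *
from bench import bot
s=bot.snapshot("wrist");pickle.dump(s,open("w8.pkl","wb"));cv2.imwrite("pics/w8.png",s["image"][:,:,::-1])
st=bot.read_state()
go(st,[.4902,.1180,.2],-154.5)
go(st,[.4902,.1180,.041],-154.5)
E
```

```text
at 15.55 [ 0.3861 -0.2547  0.2029] [ 179.94    0.   -154.62] -> dp [-0.2538, 0.2921, 0.0031] twist [0.009, 0.0, -0.019]
at 15.55 [ 0.3861 -0.2547  0.2029] [ 179.94    0.   -154.62] -> dp [-0.2538, 0.2919, 0.1621] twist [0.009, 0.0, -0.019]
```

View pics/w8.png

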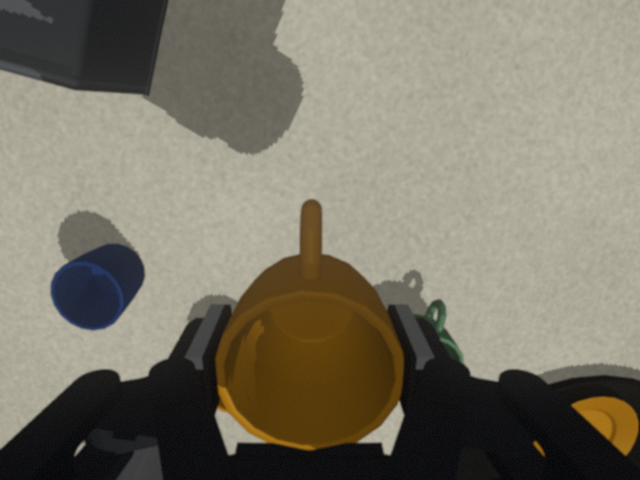

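Request:
{"name": "carry_out", "arguments": {"dp": [[-0.02,0.023,0],[-0.05,0.0575,0],[-0.08,0.092,0],[-0.11,0.127,0],[-0.14,0.161,0],[-0.17,0.196,0],[-0.2,0.23,0],[-0.225,0.259,0],[-0.245,0.282,0],[-0.2538,0.292,0],[-0.2538,0.292,0],[-0.2538,0.292,0.03],[-0.2538,0.292,0.07],[-0.2538,0.292,0.1],[-0.2538,0.292,0.125],[-0.2538,0.292,0.142],[-0.2538,0.292,0.154],[-0.2538,0.292,0.16],[-0.2538,0.292,0.162],[-0.2538,0.292,0.162]], "twist": [[0,0,0],[0,0,0],[0,0,0],[0,0,0],[0,0,0],[0,0,0],[0,0,0],[0,0,0],[0,0,0],[0,0,0],[0,0,0],[0,0,0],[0,0,0],[0,0,0],[0,0,0],[0,0,0],[0,0,0],[0,0,0],[0,0,0],[0,0,0]], "gripper": [0.4,0.4,0.4,0.4,0.4,0.4,0.4,0.4,0.4,0.4,0.4,0.4,0.4,0.4,0.4,0.4,0.4,0.4,0.4,0.4]}}

```text
clock: 17.55
position: [0.4908, 0.1171, 0.0412]
orientation: [-180.0, -0.0, -154.6]
ft_force: [-0.2, 0.2, -0.9]
finger_gap: 0.0573
```

```bash
python3 -W ignore - <<'E'
from h import *
from bench import bot
s=bot.snapshot("wrist");pickle.dump(s,open("w9.pkl","wb"));cv2.imwrite("pics/w9.png",s["image"][:,:,::-1])
st=bot.read_state()
print(radial(s,(.4895,.1177),.060,.018,.004))
go(st,[.4902,.1180,.035],-154.5)
E
```

```text
(array([0.4901, 0.1179, 0.06  ]), np.float64(0.0003), 66)
at 17.6 [0.4911 0.1174 0.0416] [-1.800e+02  4.000e-02 -1.546e+02] -> dp [0.0006, 0.0009, 0.0066] twist [-0.001, 0.006, -0.016]
```

View pics/w9.png

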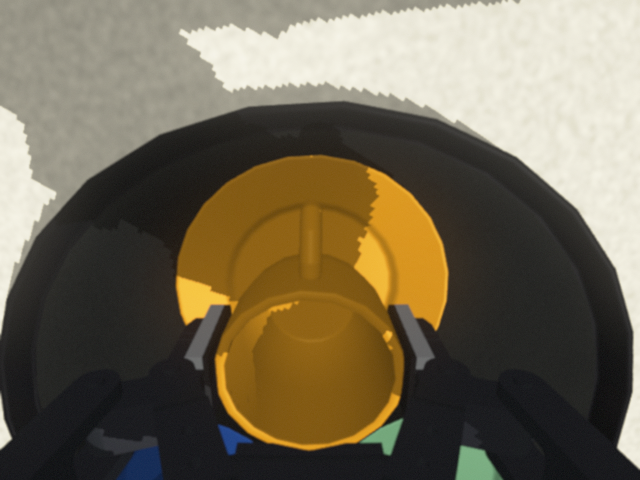

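Request:
{"name": "carry_out", "arguments": {"dp": [[0.0005,0.0008,0.001],[0.0005,0.0008,0.002],[0.0005,0.0008,0.003],[0.0005,0.0008,0.004],[0.0005,0.0008,0.005],[0.0005,0.0008,0.006],[0.0005,0.0008,0.007],[0.0005,0.0008,0.008],[0.0005,0.0008,0.0085],[0.0005,0.0008,0.0085]], "twist": [[0,0,0],[0,0,0],[0,0,0],[0,0,0],[0,0,0],[0,0,0],[0,0,0],[0,0,0],[0,0,0],[0,0,0]], "gripper": [0.4,0.4,0.4,0.4,0.4,0.4,0.4,0.4,0.4,0.4]}}

```text
clock: 18.6
position: [0.49, 0.1181, 0.0325]
orientation: [-180.0, -0.0, -154.6]
ft_force: [-0.3, -0.5, -1.1]
finger_gap: 0.0574
```

Request:
{"name": "carry_out", "arguments": {"dp": [[0,0,0.0004],[0,0,0.0008],[0,0,0.0012],[0,0,0.0012]], "twist": [[0,0,0],[0,0,0],[0,0,0],[0,0,0]], "gripper": [0.4,0.4,0.4,0.4]}}

```text
clock: 19.0
position: [0.4903, 0.1183, 0.032]
orientation: [-180.0, 0.0, -154.6]
ft_force: [-0.9, -0.2, 5.2]
finger_gap: 0.0577
```

```bash
python3 -c "
from bench import bot
s=bot.read_state();print(s['position'],s['ft_force'])"
```

```text
[0.49025919 0.11827652 0.03195468] [-0.88085262 -0.17221448  5.15271865]
```

Contact at about 0.032, as predicted. Releasing.

Request:
{"name": "carry_out", "arguments": {"dp": [[0,0,-0.0006],[0,0,-0.0006],[0,0,-0.0006],[0,0,-0.0006],[0,0,-0.0006],[0,0,-0.0006],[0,0,-0.0006],[0,0,-0.01],[0,0,-0.03],[0,0,-0.06],[0,0,-0.1],[0,0,-0.15],[0,0,-0.18],[0,0,-0.18]], "twist": [[0,0,0],[0,0,0],[0,0,0],[0,0,0],[0,0,0],[0,0,0],[0,0,0],[0,0,0],[0,0,0],[0,0,0],[0,0,0],[0,0,0],[0,0,0],[0,0,0]], "gripper": [0.65,0.72,0.8,0.9,1,1,1,1,1,1,1,1,1,1]}}

```text
clock: 20.4
position: [0.4927, 0.1193, 0.2176]
orientation: [-180.0, 0.7, -154.5]
ft_force: [0.1, 0.9, 0.4]
finger_gap: 0.085
```

```bash
python3 -W ignore - <<'E'
from h import *
from bench import bot
s=bot.snapshot("wrist");pickle.dump(s,open("w10.pkl","wb"));cv2.imwrite("pics/w10.png",s["image"][:,:,::-1])
print(radial(s,(.4895,.1177),.060,.018,.004),radial(s,(.4895,.1177),.030,.066,.003),radial(s,(.4895,.1177),.0265,.066,.003))
go(bot.read_state(),[.495,-.09,.23],-172)
E
```

```text
(array([0.4895, 0.1177, 0.0597]), np.float64(0.0002), 90) (array([0.4882, 0.1195, 0.0284]), np.float64(0.0004), 67) (array([0.4897, 0.1187, 0.0271]), np.float64(0.0008), 89)
at 20.45 [0.491  0.1187 0.2146] [ 179.96    0.38 -154.58] -> dp [0.0859, -0.1902, -0.0161] twist [0.016, 0.062, 2.904]
```

View pics/w10.png

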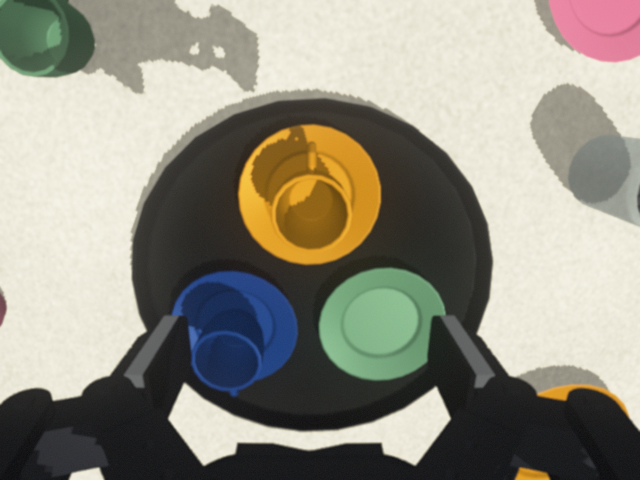

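Request:
{"name": "carry_out", "arguments": {"dp": [[0.086,-0.19,-0.016],[0.086,-0.19,-0.016],[0.086,-0.19,-0.016],[0.086,-0.19,-0.016],[0.086,-0.19,-0.016],[0.086,-0.19,-0.016],[0.086,-0.19,-0.016],[0.086,-0.19,-0.016]], "twist": [[0,0,2.9],[0,0,2.9],[0,0,2.9],[0,0,2.9],[0,0,2.9],[0,0,2.9],[0,0,2.9],[0,0,2.9]], "gripper": [1,1,1,1,1,1,1,1]}}

```text
clock: 21.25
position: [0.4938, -0.0891, 0.2269]
orientation: [180.0, -0.1, -171.9]
ft_force: [-0.1, -0.2, -1.0]
finger_gap: 0.0853
```

```bash
python3 -W ignore - <<'E'
from h import *
from bench import bot
s=bot.snapshot("wrist");pickle.dump(s,open("w11.pkl","wb"));cv2.imwrite("pics/w11.png",s["image"][:,:,::-1])
report(s)
st=bot.read_state()
for c in blobs(s,"green",600):
    p=rim(s,c)[0]
    if abs(p[1]+.114)<.02: go(st,[*p,.022],hang(s,c,p)[0])
E
```

```text
blue cup [0.7092 0.2102] 0.0044 handle (np.float64(1.0836929277861493), np.float64(0.08208447091745312)) [550. 447.] CLIP
blue cup [ 0.7517 -0.2854] 0.0032 handle (np.float64(-26.888120377778755), np.float64(0.12942955336150153)) [ 73. 450.] CLIP
blue saucer [0.6376 0.1493 0.0579] 0.0141 [508. 402.] CLIP
yellow cup [ 0.5406 -0.2515] 0.0003 handle (np.float64(-49.1071963750819), np.float64(0.04648241155160957)) [109. 235.] 
yellow saucer [0.4907 0.119  0.0615] 0.0008 [539. 230.] 
green saucer [0.5744 0.2282 0.0621] 0.0046 [603. 325.] CLIP
green cup [ 0.4571 -0.1129] 0.0003 handle (np.float64(-168.89797111593424), np.float64(0.048579270686399806)) [284. 152.] Traceback (most recent call last):
  File "<stdin>", line 7, in <module>
  File "h.py", line 34, in rim
    c,e=fitcirc(P[k],r)
        ~~~~~~~^^^^^^^^
  File "h.py", line 27, in fitcirc
    o=least_squares(f,x0,loss="soft_l1",f_scale=0.001); return o.x,np.median(abs(f(o.x)))
    return func(*args, **kwargs)
    raise ValueError("Initial guess is outside of provided bounds")
ValueError: Initial guess is outside of provided bounds
```

View pics/w11.png

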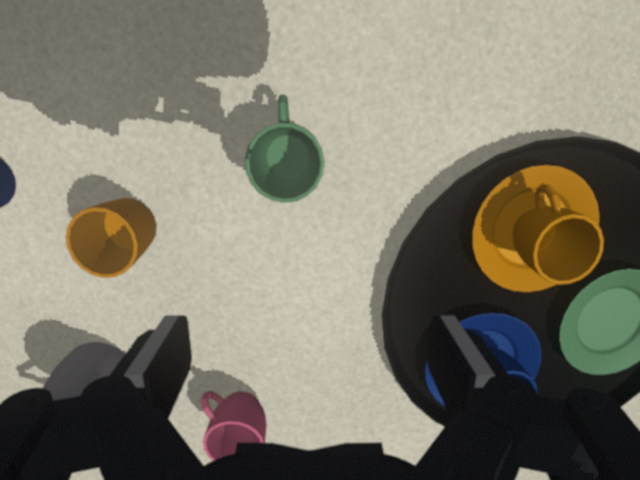

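```bash
python3 -W ignore - <<'E'
from h import *
from bench import bot
go(bot.read_state(),[.4574,-.1132,.0225],-170)
E
```

```text
at 21.3 [ 0.4939 -0.0891  0.2271] [ 1.7999e+02 -4.0000e-02 -1.7186e+02] -> dp [0.0394, -0.0188, 0.2046] twist [0.002, -0.007, -0.309]
```

Request:
{"name": "carry_out", "arguments": {"dp": [[0.039,-0.0188,0],[0.039,-0.0188,0.04],[0.039,-0.0188,0.08],[0.039,-0.0188,0.11],[0.039,-0.0188,0.13],[0.039,-0.0188,0.15],[0.039,-0.0188,0.17],[0.039,-0.0188,0.185],[0.039,-0.0188,0.197],[0.039,-0.0188,0.2045],[0.039,-0.0188,0.2045],[0.039,-0.0188,0.2045]], "twist": [[0,0,-0.3],[0,0,-0.3],[0,0,-0.3],[0,0,-0.3],[0,0,-0.3],[0,0,-0.3],[0,0,-0.3],[0,0,-0.3],[0,0,-0.3],[0,0,-0.3],[0,0,-0.3],[0,0,-0.3]], "gripper": [1,1,1,1,1,1,1,1,1,1,1,1]}}

```text
clock: 22.5
position: [0.4584, -0.1139, 0.0232]
orientation: [-180.0, 0.0, -170.1]
ft_force: [-0.2, -0.3, 0.3]
finger_gap: 0.0853
```

Request:
{"name": "carry_out", "arguments": {"dp": [[0,0,0],[0,0,0],[0,0,0],[0,0,0],[0,0,0],[0,0,0],[0,0,0],[0,0,0]], "twist": [[0,0,0],[0,0,0],[0,0,0],[0,0,0],[0,0,0],[0,0,0],[0,0,0],[0,0,0]], "gripper": [0.6,0.4,0.4,0.4,0.4,0.4,0.4,0.4], "force": 40}}

```text
clock: 23.3
position: [0.4585, -0.1142, 0.0237]
orientation: [-180.0, 0.1, -170.2]
ft_force: [-0.9, 2.3, 5.6]
finger_gap: 0.0577
```

Request:
{"name": "carry_out", "arguments": {"dp": [[0,0,-0.005],[0,0,-0.015],[0,0,-0.03],[0,0,-0.06],[0,0,-0.1],[0,0,-0.14],[0,0,-0.18],[0,0,-0.18],[0,0,-0.18]], "twist": [[0,0,0],[0,0,0],[0,0,0],[0,0,0],[0,0,0],[0,0,0],[0,0,0],[0,0,0],[0,0,0]], "gripper": [0.4,0.4,0.4,0.4,0.4,0.4,0.4,0.4,0.4]}}

```text
clock: 24.2
position: [0.4576, -0.1143, 0.2037]
orientation: [180.0, 0.1, -170.2]
ft_force: [-0.8, 0.1, -2.3]
finger_gap: 0.0574
```

```bash
python3 -W ignore - <<'E'
from h import *
from bench import bot
s=bot.snapshot("wrist");pickle.dump(s,open("w12.pkl","wb"));cv2.imwrite("pics/w12.png",s["image"][:,:,::-1])
st=bot.read_state()
go(st,[.5722,.2326,.041],-170)
E
```

```text
at 24.25 [ 0.4568 -0.1144  0.2024] [ 1.7995e+02 -7.0000e-02 -1.7022e+02] -> dp [-0.1728, 0.3222, 0.1614] twist [0.009, -0.012, -0.037]
```

View pics/w12.png

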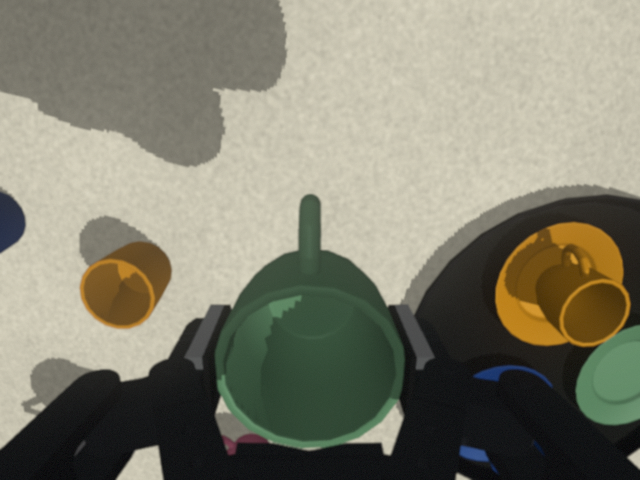

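Request:
{"name": "carry_out", "arguments": {"dp": [[-0.012,0.023,0],[-0.03,0.057,0],[-0.05,0.093,0],[-0.07,0.13,0],[-0.09,0.167,0],[-0.11,0.204,0],[-0.13,0.241,0],[-0.15,0.278,0],[-0.165,0.306,0],[-0.174,0.322,0],[-0.174,0.322,0],[-0.174,0.322,0.03],[-0.174,0.322,0.07],[-0.174,0.322,0.1],[-0.174,0.322,0.125],[-0.174,0.322,0.142],[-0.174,0.322,0.154],[-0.174,0.322,0.16],[-0.174,0.322,0.161],[-0.174,0.322,0.161]], "twist": [[0,0,0],[0,0,0],[0,0,0],[0,0,0],[0,0,0],[0,0,0],[0,0,0],[0,0,0],[0,0,0],[0,0,0],[0,0,0],[0,0,0],[0,0,0],[0,0,0],[0,0,0],[0,0,0],[0,0,0],[0,0,0],[0,0,0],[0,0,0]], "gripper": [0.4,0.4,0.4,0.4,0.4,0.4,0.4,0.4,0.4,0.4,0.4,0.4,0.4,0.4,0.4,0.4,0.4,0.4,0.4,0.4]}}

```text
clock: 26.25
position: [0.5749, 0.2326, 0.0424]
orientation: [180.0, 0.1, -170.2]
ft_force: [0.3, 0.2, -0.8]
finger_gap: 0.0576
```

```bash
python3 -W ignore - <<'E'
from h import *
from bench import bot
s=bot.snapshot("wrist");pickle.dump(s,open("w13.pkl","wb"));cv2.imwrite("pics/w13.png",s["image"][:,:,::-1])
st=bot.read_state()
print(radial(s,(.5715,.2325),.060,.018,.004))
go(st,[.5735,.2328,.033],-170)
E
```

```text
(array([0.5716, 0.2324, 0.0598]), np.float64(0.0002), 68)
at 26.3 [0.575  0.2328 0.0428] [ 1.7997e+02  9.0000e-02 -1.7017e+02] -> dp [0.0015, 0.0003, 0.0098] twist [0.005, 0.015, -0.028]
```

View pics/w13.png

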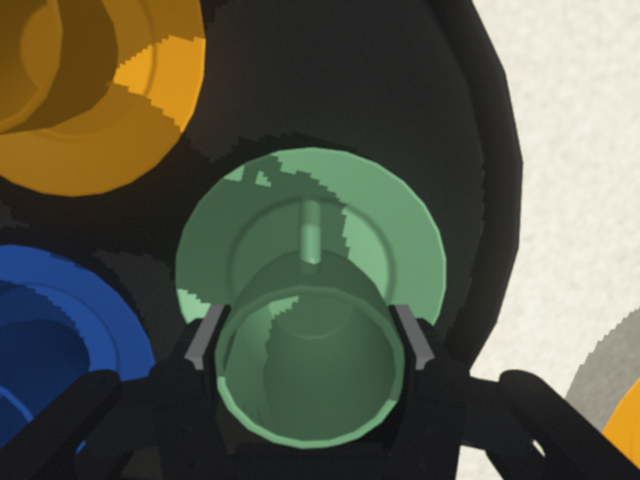

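Request:
{"name": "carry_out", "arguments": {"dp": [[0.001,0.0003,0.001],[0.001,0.0003,0.002],[0.001,0.0003,0.003],[0.001,0.0003,0.004],[0.001,0.0003,0.005],[0.001,0.0003,0.006],[0.001,0.0003,0.007],[0.001,0.0003,0.008],[0.001,0.0003,0.0085],[0.001,0.0003,0.0085]], "twist": [[0,0,0],[0,0,0],[0,0,0],[0,0,0],[0,0,0],[0,0,0],[0,0,0],[0,0,0],[0,0,0],[0,0,0]], "gripper": [0.4,0.4,0.4,0.4,0.4,0.4,0.4,0.4,0.4,0.4]}}

```text
clock: 27.3
position: [0.5734, 0.2326, 0.0333]
orientation: [-180.0, -0.0, -170.2]
ft_force: [-0.5, 0.1, -2.0]
finger_gap: 0.0575
```

Request:
{"name": "carry_out", "arguments": {"dp": [[0,0,0.0004],[0,0,0.0008],[0,0,0.0012],[0,0,0.0016],[0,0,0.0016]], "twist": [[0,0,0],[0,0,0],[0,0,0],[0,0,0],[0,0,0]], "gripper": [0.4,0.4,0.4,0.4,0.4]}}

```text
clock: 27.8
position: [0.5735, 0.2327, 0.0319]
orientation: [-180.0, 0.0, -170.2]
ft_force: [0.7, 0.2, -1.5]
finger_gap: 0.0578
```

Request:
{"name": "carry_out", "arguments": {"dp": [[0,0,0.0004],[0,0,0.0008],[0,0,0.0008]], "twist": [[0,0,0],[0,0,0],[0,0,0]], "gripper": [0.4,0.4,0.4]}}

```text
clock: 28.1
position: [0.5736, 0.2327, 0.0318]
orientation: [180.0, 0.0, -170.2]
ft_force: [-2.4, -0.3, 4.4]
finger_gap: 0.0575
```

Contact at 0.0318; releasing.

Request:
{"name": "carry_out", "arguments": {"dp": [[0,0,-0.0006],[0,0,-0.0006],[0,0,-0.0006],[0,0,-0.0006],[0,0,-0.0006],[0,0,-0.0006],[0,0,-0.0006],[0,0,-0.01],[0,0,-0.03],[0,0,-0.06],[0,0,-0.1],[0,0,-0.15],[0,0,-0.18],[0,0,-0.18],[0,0,-0.18]], "twist": [[0,0,0],[0,0,0],[0,0,0],[0,0,0],[0,0,0],[0,0,0],[0,0,0],[0,0,0],[0,0,0],[0,0,0],[0,0,0],[0,0,0],[0,0,0],[0,0,0],[0,0,0]], "gripper": [0.65,0.72,0.8,0.9,1,1,1,1,1,1,1,1,1,1,1]}}

```text
clock: 29.6
position: [0.5734, 0.2328, 0.2123]
orientation: [179.9, 0.1, -170.2]
ft_force: [0.9, -0.2, -1.1]
finger_gap: 0.0851
```

Request:
{"name": "carry_out", "arguments": {"dp": [[-0.08,0.15,-0.05],[-0.08,0.15,-0.05],[-0.08,0.15,-0.05],[-0.08,0.15,-0.05],[-0.08,0.15,-0.05],[-0.08,0.15,-0.05]], "twist": [[0,0,-4],[0,0,-4],[0,0,-4],[0,0,-4],[0,0,-4],[0,0,-4]], "gripper": [1,1,1,1,1,1]}}

```text
clock: 30.2
position: [0.6259, 0.3941, 0.2582]
orientation: [-180.0, -0.3, -146.2]
ft_force: [0.5, 0.4, 0.7]
finger_gap: 0.0853
```

```bash
python3 -W ignore - <<'E'
from h import *
from bench import bot
for n in ("top","wrist","scene"):
    s=bot.snapshot(n);pickle.dump(s,open("f%s.pkl"%n,"wb"));cv2.imwrite("pics/f%s.png"%n,s["image"][:,:,::-1])
    if n!="scene":
      for k,c in (("b",(.634,.108)),("y",(.4895,.1177)),("g",(.5715,.2325))):
        try: print(n,k,radial(s,c,.060,.018,.004),radial(s,c,.030,.066,.004),radial(s,c,.0265,.066,.003))
        except Exception as e: print(n,k,"fail")
E
```

```text
top b (array([0.635 , 0.1087, 0.0596]), np.float64(0.0005), 85) (array([0.6337, 0.1107, 0.0281]), np.float64(0.0009), 66) (array([0.6343, 0.1102, 0.027 ]), np.float64(0.001), 74)
top y (array([0.4905, 0.1185, 0.0595]), np.float64(0.0004), 90) (array([0.4901, 0.1197, 0.0278]), np.float64(0.0006), 45) (array([0.4909, 0.1204, 0.027 ]), np.float64(0.0005), 43)
top g (array([0.5723, 0.2335, 0.0598]), np.float64(0.0003), 90) (array([0.5732, 0.2338, 0.0287]), np.float64(0.0012), 64) (array([0.5751, 0.2343, 0.0267]), np.float64(0.001), 59)
wrist b fail
wrist y fail
wrist g (array([0.5715, 0.2322, 0.0598]), np.float64(0.0002), 61) (array([0.5729, 0.2377, 0.0304]), np.float64(0.0006), 49) (array([0.5731, 0.2337, 0.0265]), np.float64(0.0002), 56)
```

View pics/ftop.png

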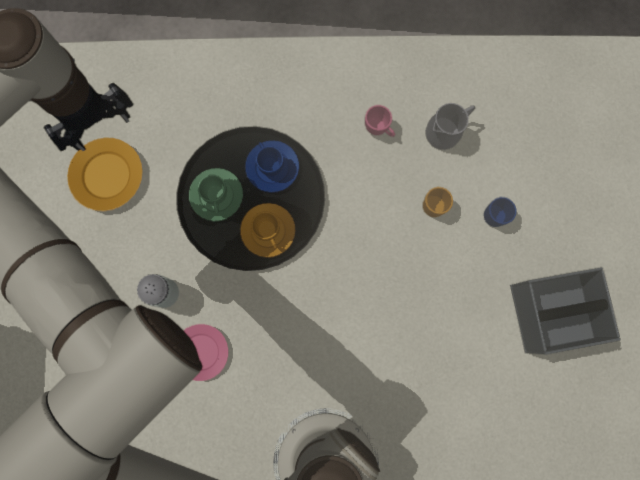

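View pics/fwrist.png

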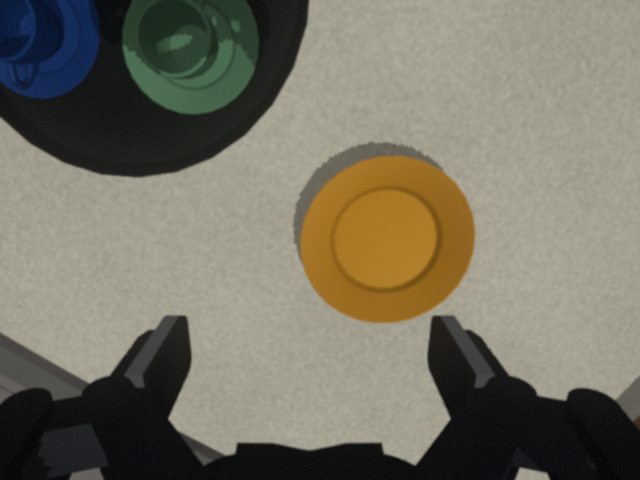

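View pics/fscene.png

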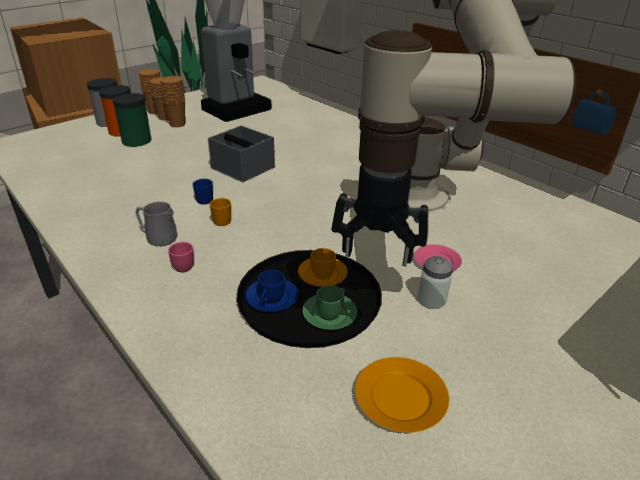

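```bash
python3 -c "
from bench import bot
print(bot.close_job())"
```

```text
the job is handed in; nothing more can be done
None
```

The three handled cups now stand upright on the saucers of their own colour, set down in the order blue, yellow, green. Each was lowered in steps of 1 mm or less until a contact force of about 5 N, then released. I handed the job in at about 30.4 s of the 80 s allowed.

- **Centring:** the last pictures put each cup within about 1–3 mm of its saucer's centre.
- **Saucers and bystanders:** the saucers measure within about 1 mm of where they started. In the final top and scene pictures the tumblers, pitcher, shaker and pink and large yellow look-alikes show no visible change from the start.
- **Robot:** the gripper was open, at z 0.26, clear of everything.

Some checks failed or disagreed:

- **Final wrist view:** it did not cover the blue and yellow cups fully. Their last centring figures come from the top camera and from wrist pictures taken soon after each placing.
- **Green rim:** one outer-edge fit in the last wrist picture was about 5.5 mm off centre, while its inner-edge fit and the top view gave about 1–3 mm. I took the outer one as disturbed by the cup's side or handle.
- **Top versus wrist camera:** they disagreed by 2–3 mm on the cups' starting positions. I used the wrist values, and the grasps came out centred.

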